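# Tip the flask into its presentation case and shut the lid

## Task

The flat aluminium flask stands on its foot at one end of its open presentation case. With pushes only, lifting nothing, push the flask near its top so that it tips over towards the empty end and lies flat on its broad side inside the case, then push the lid over from behind and press it fully shut. Leave the bottles and the other things around the case where they are.

Things in the scene. Friction and masses are not known exactly. Their poses are not given: they have to be found in the camera images.
- case_floor (a point): Open presentation case: dark wooden box, grey lining, outside 94 x 192 x 48 mm high (x, y, z), walls 8 mm, inside 78 x 176 mm, 40 mm deep; does not move. This point: centre of its lined floor, 8 mm above the counter. z up; y along the long side: the flask stands near its +y or its -y end, the other end is empty but for a thin pad; x points to the hinge side, roughly away from the robot.
- lid_hinge (a point): Middle of the lid's hinge line, which runs along the case's y axis on the upper edge of its +x long wall, 47 mm from the case's middle and 48 mm above the counter; same axes as the case.
- lid (a joint): Lid angle in rad: 0 fully shut (level on the rim), 1.57 upright, starts at 1.7 to 1.95 (leaning back), stop at 2.05. Flat dark wooden panel, 94 mm from hinge to free edge, 192 mm along the hinge, 8 mm thick; outer face 8 mm beyond the hinge plane (56 mm above the counter when shut). A stiff hinge (0.13 N m) holds it wherever it is left: push it all the way, 2 to 3 N at the free edge.
- lid_edge (a point): Middle of the lid's free edge, 94 mm from the hinge line, midway through the lid's 8 mm thickness; its axes turn with the lid (-x points from the hinge to the free edge, z out of the outer face).
- flask_mid (a point): Middle of the flat aluminium flask, 60 mm above its foot: body 60 wide (x) x 30 thick (y) x 94 mm high, with a round black cap 24 mm across up to 120 mm; 0.17 to 0.35 kg. It starts standing loose on the case's floor, z up, broad faces facing along the case's y axis, and topples beyond about 0.25 rad; lying rightly, its z points to the empty end, its y up or down.
- rack: Bystander: fixed wooden rack of small capped vials, 90 x 190 mm, 66 mm high; origin under its centre. It may stand left or right of the case.
- beaker: Bystander: empty glass beaker, 76 mm in diameter, 95 mm high; origin under its centre.
- amber: Bystander: small amber bottle, 34 mm in diameter, 72 mm high; origin under its centre.
- jar: Bystander: low glass jar with metal cap, 44 mm in diameter, 45 mm high; origin under its centre.
- gold: Bystander: gold-coloured metal bottle with black cap, 54 mm in diameter, 130 mm high; origin under its centre.
- white: Bystander: white plastic bottle, 72 mm in diameter, 170 mm high; origin under its centre.
- stopper: Bystander: cork stopper standing on end, 32 mm in diameter, 30 mm high; origin under its centre.
- head_pad: Thin black rubber pad, 60 x 20 mm and 2 mm thick, fixed on the case's floor at the empty end, where the flask's cap comes to lie; origin under its centre.
Mind the look-alikes: they are no part of the job. Leave any pink or red look-alike of the part that bears case_floor alone.

How it is judged:
By the outcome, as a careful person would: the job done as asked, in the order asked, and still so for the second after the job is handed in, with the robot touching nothing.
It also fails if it takes over 45 s, if anything falls off the work surface, if the arm or the gripper's body presses on something with over 40 N, if the wrist force passes 120 N, or if a joint passes its speed limit or range.

## Robot

A 7-joint arm with a two-finger parallel gripper is mounted at the origin on the work surface. World frame = base frame: x ahead of the robot, y to its left, z up, the work surface at z = 0. Lengths are in m, angles in rad, forces in N, time in s.
With the tool pointing down it reaches from about 0.425 to 0.925 m from the base axis. Payload 6.8 kg.
Tool frame: the origin (TCP) lies at the very end of the fingers, on their centre line; the grasp point (between the pads) lies 19 mm behind it; z points along the fingers, y is the line along which they close (so a half turn about z gives the same grasp; the last joint's range is limited). The gripper opens to 85 mm and grips with 20 to 120 N. Pads are 22 mm wide; open, the fingers measure 114 mm over their backs; the gripper's body (76 mm by 85 mm) begins 54 mm behind the grasp point. The pads swing forward as they close: fully open they stand 13 mm farther back than shut.
Start: joints at [-1.276, 0.477, 0.022, 1.555, -0.011, 1.109, -0.083], TCP at [0.265, 0.621, 0.231] pointing down, gripper open.
Joint ranges: [-2.96, 2.96], [-0.34, 2.1], [-1.41, 1.46], [0.24, 2.44], [-1.37, 4.51], [0.17, 1.92], [-2.96, 2.96]. Speed limits (rad/s): [2.39, 2.39, 3.14, 3.14, 3.14, 3.14, 3.14].

## Interface

Orientations are given as a rotation vector (axis times angle).
In Python, from bench import get_obs, viewer, r gives the robot as it stands. The module is installed in compiled form; this text tells all that it offers.
- The arm moves only by the tool play_rows, never from a script. Its argument "commands" is a list that holds one entry, the list of rows, each a list of 5 numbers: the gripper's target within -1 to 1 (shut at 1, half-way at 0, fully open at -1), then the shift along the tool's x, y, z scaled (see below), then the turn about the tool's z scaled (see below). A call has 1 to 12 rows; each row is the pose to reach, as a shift and turn from the pose commanded when the call began, along the tool's axes at that moment; what a row does not reach only later rows make up. The controller multiplies each number of a shift by 0.2 m and each number of a turn by pi/2 rad. A row lasts 1/12 s, in which the tool goes at most 41.7 mm and 7.16 degrees, less where a joint would pass 70% of its speed; a pose out of reach is approached as far as the arm can. A call with a number of a shift or a turn outside -1 to 1 is refused whole. A call with a gripper value outside its range is refused whole. The fingers move at their own pace and stop on an object; "grip_force" is the grip in N (left out, the last holds). Time passes only in rows, so rows that repeat a pose let the fingers close. It gives the time, the measured TCP pose, the force, the opening and the grip force at its end, in the units of the state.
- get_obs(): the state, without advancing time (a new reading comes with each control period).
- viewer.grab_frame(name): name is "scene" or "top" or "wrist"; returns a dict with "pixels" (384x512x3 uint8, red, green, blue), "fovy" (degrees; the focal length in pixels is half the picture's height over the tangent of half this angle, whatever the lens; pixels are square), "cx", "cy" (the principal point, pixels), "world_to_cam" (4x4, takes a point from world to camera coordinates); the wrist camera has in their place "hand_eye" (4x4, takes a point from camera to tool coordinates, whose origin is the TCP and whose axes are the flange's). Camera axes: x right, y up, looking along -z (the intrinsics and any distortion apply to the point x, -y, -z); pixel columns grow to the right and rows downward; lengths in m; the calibration is good to about 2 mm. The wrist camera is an equidistant fisheye: a pixel r from the principal point sees the ray r / f radians off the axis. A picture is of the moment at which its call begins: read the wrist's pose just before it. There is no depth.
- r.hand_in(): hands the job in; it is judged then, once.
Trained networks look in a picture, given as the dict that the camera call returned (one of the last four; its "shot" number tells which), for a name from the list of things; names that differ only in an ending like _2 or _b are one class to them, and where a whole thing is asked for, a point or a joint stands for the part that bears it (a point fixed in the world has none). Each returns a list of dicts, best first, with "score" (0 to 1); they miss things now and then, are a little off and sometimes report something else, mostly with a low value. They report only what shows in the picture. A call takes as long as a camera call. They do not tell look-alikes from the thing itself.
- viewer.trace(picture, thing): "pixels" (384x512 bool, what is visible of it) and "rect" ([left, top, right, bottom] in pixels, round what is visible of it).
The state is a dict: "clock": time; "joints": joint angles; "qvel": joint speeds; "tau": joint torques, N m; "tcp_pos": TCP position; "orientation": TCP orientation; "contact_force": force on the tool from outside, world axes, zero at the start; "moment": the same for the moment, N m; "grip_width": finger opening in m; "gripper_force": force on a finger pad.
Only numpy, scipy, OpenCV 4.12 (cv2) and the standard library are available. Lean on these libraries where they do the work, as an engineer would, in place of code of your own. Each camera call takes 0.05 s, during which the arm holds its last target. There are 200 camera calls.

## Working session

There is one attempt and no reset: what is moved stays moved. The work goes in short steps, Python scripts to look and compute and a tool call to move; the robot and the scene stay as the last step left them, time stands still between calls to the robot, and variables do not carry over. Pictures are saved under pics/ and viewed, at most 10 in all, crops included, and the job is handed in when it is done.

Besides the shell and the picture viewer there is one more tool, called as name(argument=value, ...) on one line, values as JSON. play_rows: Moves the arm, as the interface text tells. Shifts and turns lie within -1 to 1; 1 stands for 0.2 m of shift or pi/2 rad of turn. Its arguments: {"type":"object","properties":{"commands":{"type":"array","items":{"type":"array","items":{"type":"array","items":{"type":"number","minimum":-1,"maximum":1}}}},"grip_force":{"type":"number"}},"required":["commands"]}

```bash
mkdir -p pics; cat > h.py <<'E'
import numpy as np, cv2
from bench import get_obs, viewer, r
def K(d):
    f=192/np.tan(np.radians(d["fovy"])/2); return f,d["cx"],d["cy"]
def proj(d,P):
    f,cx,cy=K(d); P=np.atleast_2d(P); c=(d["world_to_cam"]@np.c_[P,np.ones(len(P))].T)[:3].T
    return np.c_[cx+f*c[:,0]/-c[:,2], cy-f*c[:,1]/-c[:,2]]
def ray(d,u,v,z):
    f,cx,cy=K(d); M=np.linalg.inv(d["world_to_cam"]); o=M[:3,3]
    w=M[:3,:3]@np.array([(u-cx)/f,-(v-cy)/f,-1]); return o+w*(z-o[2])/w[2]
def save(d,n,s=1.5): cv2.imwrite(f"pics/{n}.png",cv2.resize(d["pixels"][:,:,::-1],None,fx=s,fy=s))
E
python3 - <<'E'
from h import *
np.set_printoptions(precision=3,suppress=True)
o=get_obs(); print(o)
for n in("top","scene"):
    d=viewer.grab_frame(n); save(d,n+"0"); print(n,d["fovy"],d["cx"],d["cy"],d["world_to_cam"].tolist(),[k for k in d])
    for t in("case_floor","lid","flask_mid","rack","beaker","amber","jar","gold","white","stopper","head_pad"):
        try: print(t,[(round(x["score"],2),np.round(x["rect"]).tolist()) for x in viewer.trace(d,t)])
        except Exception as e: print(t,e)
E
```

```text
{'clock': 0.0, 'joints': array([-1.276,  0.478,  0.022,  1.556, -0.011,  1.109, -0.083]), 'qvel': array([ 0.   , -0.001, -0.   ,  0.001,  0.   ,  0.001,  0.   ]), 'tau': array([  0.002, -59.645,   1.609, -28.118,   0.012,   0.009,  -0.   ]), 'tcp_pos': array([0.264, 0.62 , 0.23 ]), 'orientation': array([-0.628, -3.078,  0.003]), 'contact_force': array([-0.749,  0.128, -0.726]), 'moment': array([0.064, 0.031, 0.031]), 'gripper_force': 0.0, 'grip_width': 0.08521618455770906}
top 54.4791752715597 251.6559031992911 192.62229257037225 [[-0.027942204939460005, -0.9994727689019428, -0.01653533811581713, -0.015987722538549264], [0.9928383532919298, -0.029671241622320158, 0.1157221744228797, -0.49794192526008707], [-0.11615178610633037, -0.013183385152269123, 0.9931439779509494, -1.4081451726034349], [0.0, 0.0, 0.0, 1.0]] ['pixels', 'fovy', 'cx', 'cy', 'world_to_cam', 'shot']
case_floor [(0.77, [102.0, 139.0, 157.0, 176.0]), (0.72, [159.0, 173.0, 224.0, 224.0]), (0.59, [125.0, 236.0, 181.0, 282.0])]
lid [(0.94, [123.0, 240.0, 184.0, 283.0]), (0.78, [99.0, 138.0, 154.0, 175.0]), (0.59, [160.0,
[... 862 characters left out ...]
479], [0.0, 0.0, 0.0, 1.0]] ['pixels', 'fovy', 'cx', 'cy', 'world_to_cam', 'shot']
case_floor [(0.93, [277.0, 220.0, 356.0, 270.0]), (0.85, [309.0, 310.0, 401.0, 383.0]), (0.71, [374.0, 203.0, 450.0, 257.0])]
lid [(0.94, [280.0, 218.0, 352.0, 263.0]), (0.74, [382.0, 201.0, 451.0, 247.0]), (0.68, [310.0, 309.0, 397.0, 380.0])]
flask_mid [(0.58, [291.0, 206.0, 307.0, 229.0])]
rack [(0.92, [201.0, 150.0, 259.0, 200.0])]
beaker [(0.87, [286.0, 160.0, 310.0, 198.0])]
amber []
jar [(0.5, [224.0, 219.0, 239.0, 239.0])]
gold [(0.71, [191.0, 228.0, 212.0, 266.0])]
white [(0.65, [149.0, 88.0, 174.0, 140.0])]
stopper [(0.44, [278.0, 195.0, 292.0, 205.0])]
head_pad [(0.71, [278.0, 221.0, 349.0, 260.0])]
```

```bash
python3 - <<'E'
import cv2
a=cv2.imread("pics/top0.png"); cv2.imwrite("pics/top0c.png",cv2.resize(a[150:450,120:620],(800,480)))
a=cv2.imread("pics/scene0.png"); cv2.imwrite("pics/scene0c.png",cv2.resize(a[200:450,260:700],(800,455)))
E
```

```text
(no output)
```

View pics/top0c.png

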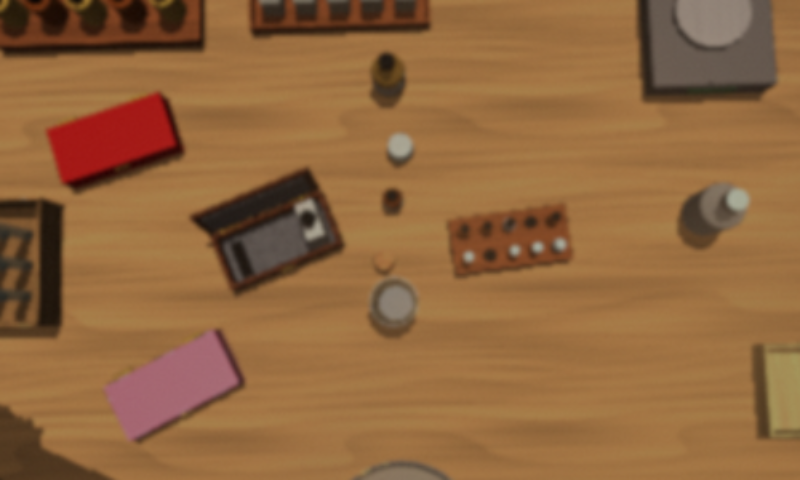

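View pics/scene0c.png

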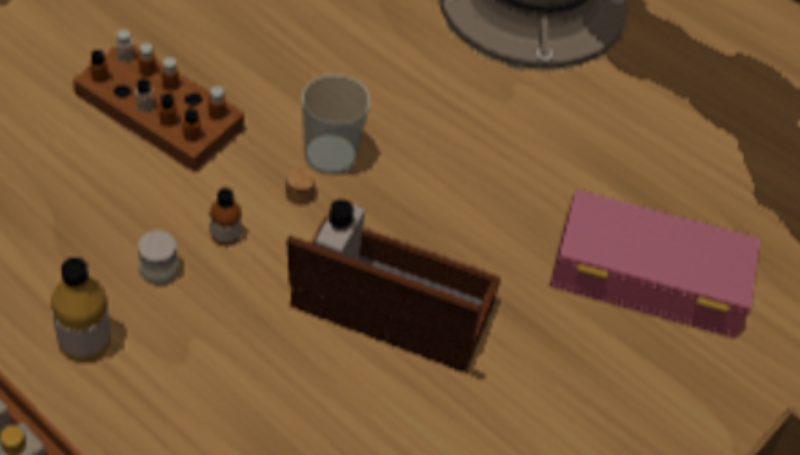

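```bash
cat > fit.py <<'E'
from h import *
from scipy.optimize import minimize
def box(x0,x1,y0,y1,z0,z1): return np.array([[x,y,z] for x in(x0,x1) for y in(y0,y1) for z in(z0,z1)])
def parts(p,flask=True):
    x,y,yaw,lid=p; c,s=np.cos(yaw),np.sin(yaw)
    B=box(-.047,.047,-.096,.096,0,.048)
    L=box(-.094,0,-.096,.096,0,.008)
    R=np.array([[np.cos(lid),0,np.sin(lid)],[0,1,0],[-np.sin(lid),0,np.cos(lid)]])
    L=L@R.T+[.047,0,.048]
    W=np.array([[c,-s,0],[s,c,0],[0,0,1]])
    return [q@W.T+[x,y,0] for q in(B,L)]
S=4
def sil(d,p):
    m=np.zeros((384*S,512*S),np.uint8)
    for q in parts(p): cv2.fillConvexPoly(m,cv2.convexHull(np.round(proj(d,q)*S+S/2).astype(np.int32)),1)
    return cv2.resize(m.astype(np.float32),(512,384),interpolation=cv2.INTER_AREA)
def iou(a,b): return np.minimum(a,b).sum()/np.maximum(a,b).sum()
def mask(d,rect):
    m=np.zeros((384,512),bool)
    for t in("case_floor","lid"):
        for e in viewer.trace(d,t):
            if np.abs(np.array(e["rect"])-rect).max()<14 or (t=="lid" and e["score"]>.5 and e["rect"][0]>rect[0]-5 and e["rect"][2]<rect[2]+5 and e["rect"][1]>rect[1]-5 and e["rect"][3]<rect[3]+5): m|=e["pixels"]
    return m
E
python3 - <<'E'
from fit import *
D={n:viewer.grab_frame(n) for n in("top","scene")}
M={"top":mask(D["top"],[159,173,224,224]),"scene":mask(D["scene"],[277,220,356,270])}
print({n:m.sum() for n,m in M.items()})
g=ray(D["top"],194,205,.02); print(g)
best=None
for yaw in(-.3,-.4,.3,.4,0.):
  for lid in (1.75,1.9):
    f=lambda p:-sum(iou(sil(D[n],p),M[n].astype(np.float32)) for n in M)
    x0=[g[0],g[1],yaw,lid]
    s=minimize(f,x0,method="Nelder-Mead",options=dict(initial_simplex=[x0]+[np.add(x0,np.eye(4)[i]*[.02,.02,.1,.1][i]) for i in range(4)],xatol=1e-4,fatol=1e-5))
    if best is None or s.fun<best.fun: best=s
    print(yaw,s.x.round(4),s.fun)
p=best.x
for n,(a,b) in {"top":((140,155),(100,80)),"scene":((265,200),(100,80))}.items():
    im=cv2.resize(D[n]["pixels"][b[0] if 0 else a[1]:a[1]+80,a[0]:a[0]+100,::-1],None,fx=4,fy=4,interpolation=cv2.INTER_CUBIC)
    for q in parts(p):
        u=(proj(D[n],q)-a)*4+2
        for i in range(8):
            for j in (1,2,4):
                if i<i^j: cv2.line(im,u[i].astype(int).tolist(),u[i^j].astype(int).tolist(),(0,255,0),1)
    cv2.imwrite(f"pics/ov_{n}.png",im)
cv2.imwrite("pics/ov.png",np.hstack([cv2.imread("pics/ov_top.png"),cv2.imread("pics/ov_scene.png")]))
E
```

```text
{'top': np.int64(1624), 'scene': np.int64(2533)}
[0.45674175 0.19423478 0.02      ]
-0.3 [0.4771 0.1878 0.3751 1.7157] -1.7363781929016113
-0.3 [0.4766 0.1878 0.3779 1.7221] -1.735556960105896
-0.4 [0.4768 0.188  0.3785 1.7189] -1.735614538192749
-0.4 [0.4763 0.1878 0.3789 1.7231] -1.7365202903747559
0.3 [0.4773 0.1879 0.379  1.7164] -1.736213207244873
0.3 [0.477  0.188  0.3791 1.7167] -1.7354886531829834
0.4 [0.4768 0.188  0.3794 1.7181] -1.7354377508163452
0.4 [0.4769 0.188  0.3783 1.7173] -1.7354886531829834
0.0 [0.4766 0.1878 0.3719 1.7208] -1.7355258464813232
0.0 [0.4761 0.1876 0.376  1.7366] -1.7344496250152588
```

View pics/ov.png

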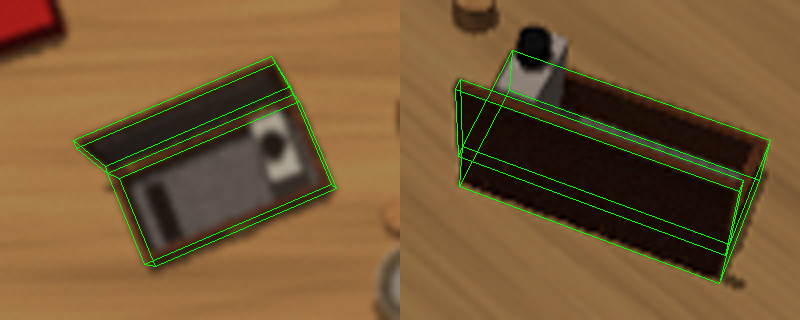

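```bash
cat >> h.py <<'E'
C=np.array([.4767,.1878]); YAW=.378
ex=np.array([np.cos(YAW),np.sin(YAW)]); ey=np.array([-ex[1],ex[0]])
def tocase(P): P=np.asarray(P); return np.r_[(P[:2]-C)@ex,(P[:2]-C)@ey,P[2]]
def toworld(q): return np.r_[C+q[0]*ex+q[1]*ey,q[2]]
from scipy.spatial.transform import Rotation as Rot
def cmd(q,o=None):
    "tool-axis scaled shift from the measured pose to case-frame target; turn to make tool x = case y"
    o=o or get_obs(); R=Rot.from_rotvec(o["orientation"]).as_matrix()
    t=(R.T@(toworld(q)-o["tcp_pos"]))/.2; a=np.arctan2(R[1,0],R[0,0])-(YAW+np.pi/2)
    return t.round(3), round(a/(np.pi/2),4)
E
python3 - <<'E'
from h import *
np.set_printoptions(precision=4,suppress=True)
d=viewer.grab_frame("top")
print("cap",tocase(ray(d,208.3,191.8,.128)))
for u in [(250,110),(272,98),(280,185),(302,178)]: print("flask pt",tocase(ray(d,140+u[0]/4,155+u[1]/4,.102)))
for n,u,z in(("beaker",(245,226),.095),("stopper",(240,210),.03),("amber",(244.5,182),.072)): print(n,tocase(ray(d,*u,z)))
print(tocase(get_obs()["tcp_pos"]),cmd([0,-.108,.23]))
E
```

```text
cap [-0.0081 -0.0655  0.128 ]
flask pt [ 0.0363 -0.0571  0.102 ]
flask pt [ 0.0386 -0.0799  0.102 ]
flask pt [-0.0385 -0.0559  0.102 ]
flask pt [-0.0406 -0.0769  0.102 ]
beaker [-0.1716 -0.1378  0.095 ]
stopper [-0.1054 -0.1429  0.03  ]
amber [-0.0188 -0.2002  0.072 ]
[-0.0373  0.4809  0.2313] (array([-2.205, -1.961,  0.006]), np.float64(0.5029))
```

play_rows(commands=[[[1,-1,-0.9,0,0.503],[1,-1,-0.9,0,0.503],[1,-1,-0.9,0,0.503],[1,-1,-0.9,0,0.503],[1,-1,-0.9,0,0.503],[1,-1,-0.9,0,0.503],[1,-1,-0.9,0,0.503],[1,-1,-0.9,0,0.503],[1,-1,-0.9,0,0.503],[1,-1,-0.9,0,0.503]]])

```text
clock: 2.38
tcp_pos: [0.3774, 0.3784, 0.2315]
orientation: [-1.761, -2.601, -0.001]
contact_force: [-0.1, -0.2, 0.1]
grip_width: -0.0003
gripper_force: 0.0
```

```bash
python3 -c "
from h import *
print(tocase(get_obs()['tcp_pos']),cmd([-.002,-.112,.23]))"
```

```text
[-0.02194236  0.21376671  0.23149499] (array([-1.629,  0.096,  0.006]), np.float64(0.0015))
```

play_rows(commands=[[[1,-0.9,0.1,0,0],[1,-0.9,0.1,0,0],[1,-0.9,0.1,0,0],[1,-0.9,0.1,0,0],[1,-0.9,0.1,0,0],[1,-0.9,0.1,0,0]]])

```text
clock: 2.88
tcp_pos: [0.4649, 0.2144, 0.2315]
orientation: [1.769, 2.595, -0.0]
contact_force: [0.4, 0.6, 0.5]
grip_width: -0.0
gripper_force: 0.0
```

play_rows(commands=[[[1,-0.73,0,0,0],[1,-0.73,0,0,0],[1,-0.73,0,0,0],[1,-0.73,0,0,0],[1,-0.73,0,0,0],[1,-0.73,0,0,0]]])

```text
clock: 3.38
tcp_pos: [0.5172, 0.0828, 0.2311]
orientation: [-1.763, -2.6, -0.0]
contact_force: [-0.1, 1.1, 0.8]
grip_width: 0.0002
gripper_force: 0.0
```

```bash
python3 -c "
from h import *
print(tocase(get_obs()['tcp_pos']),cmd([-.002,-.112,.093]))
d=viewer.grab_frame('wrist');save(d,'w1')
d=viewer.grab_frame('scene');cv2.imwrite('pics/s1.png',cv2.resize(d['pixels'][150:290,220:400,::-1],None,fx=4,fy=4))"
```

```text
[-0.00107961 -0.11256967  0.23113444] (array([ 0.003, -0.005,  0.691]), np.float64(0.0006))
```

View pics/w1.png

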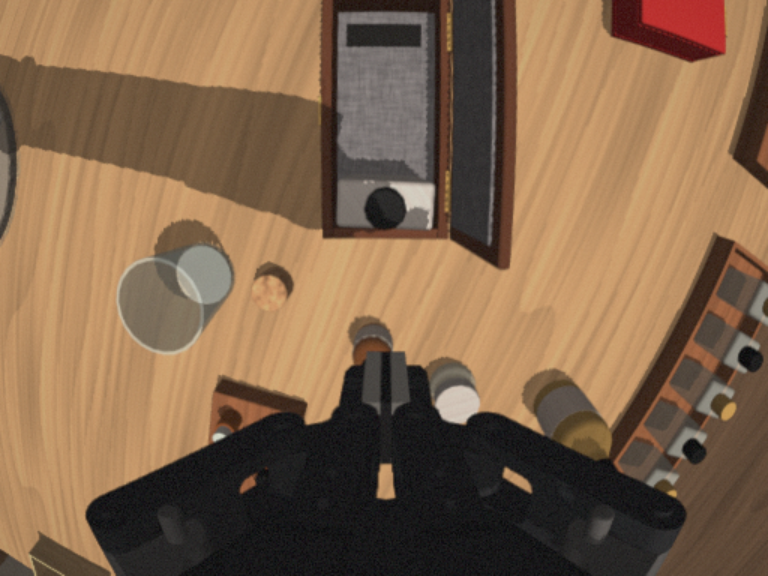

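play_rows(commands=[[[1,0,-0.005,0.15,0],[1,0,-0.005,0.3,0],[1,0,-0.005,0.45,0],[1,0,-0.005,0.6,0],[1,0,-0.005,0.69,0],[1,0,-0.005,0.69,0],[1,0,-0.005,0.69,0]]])

```text
clock: 4.07
tcp_pos: [0.5151, 0.083, 0.0927]
orientation: [-1.759, -2.6, 0.002]
contact_force: [-0.2, 0.2, 0.3]
grip_width: -0.0003
gripper_force: 0.0
```

play_rows(commands=[[[1,0.03,0,0,0],[1,0.06,0,0,0],[1,0.085,0,0,0],[1,0.11,0,0,0],[1,0.135,0,0,0],[1,0.16,0,0,0]]])

```text
clock: 4.57
tcp_pos: [0.5042, 0.1115, 0.0938]
orientation: [1.764, 2.599, 0.001]
contact_force: [-0.0, -0.4, -0.1]
grip_width: 0.0001
gripper_force: 0.2
```

```bash
python3 -c "
from h import *
o=get_obs();print(tocase(o['tcp_pos']),o['contact_force'])
d=viewer.grab_frame('wrist');save(d,'w2',1)"
```

```text
[-0.00260579 -0.08108797  0.09378486] [-0.0259512  -0.40140122 -0.06722397]
```

View pics/w2.png

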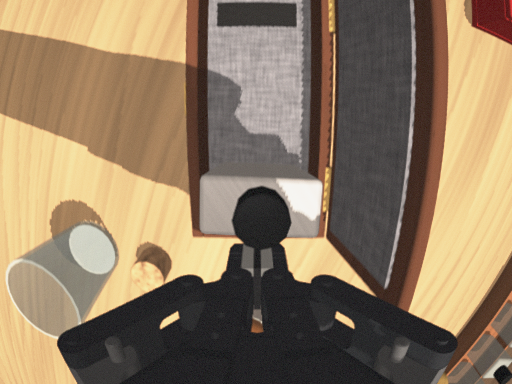

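play_rows(commands=[[[1,0.025,0,0,0],[1,0.05,0,0,0],[1,0.075,0,0,0],[1,0.1,0,0,0],[1,0.125,0,0,0],[1,0.15,0,0,0],[1,0.175,0,0,0],[1,0.2,0,0,0],[1,0.2,0,0,0],[1,0.2,0,0,0]]])

```text
clock: 5.45
tcp_pos: [0.4893, 0.1483, 0.0933]
orientation: [-1.764, -2.6, -0.0]
contact_force: [-0.3, -0.2, 0.1]
grip_width: -0.0002
gripper_force: 0.0
```

```bash
python3 -c "
from h import *
o=get_obs();print(tocase(o['tcp_pos']),o['contact_force'])
d=viewer.grab_frame('wrist');save(d,'w3',1)"
```

```text
[-0.00288936 -0.04140303  0.09329267] [-0.34016697 -0.16463015  0.06436438]
```

View pics/w3.png

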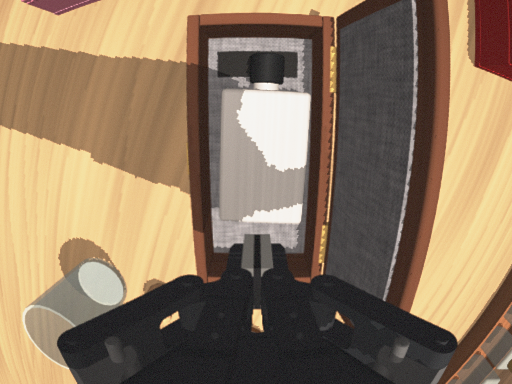

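play_rows(commands=[[[1,0,0,-0.2,0],[1,0,0,-0.4,0],[1,0,0,-0.55,0],[1,0.1,0.15,-0.55,0],[1,0.2,0.35,-0.55,0],[1,0.2,0.55,-0.55,0],[1,0.2,0.58,-0.55,0],[1,0.2,0.58,-0.55,0],[1,0.2,0.58,-0.35,0],[1,0.2,0.58,-0.15,0],[1,0.2,0.58,-0.13,0],[1,0.2,0.58,-0.13,0]]])

```text
clock: 6.5
tcp_pos: [0.5799, 0.226, 0.1173]
orientation: [-1.765, -2.596, 0.009]
contact_force: [0.9, 0.4, 0.6]
grip_width: 0.0002
gripper_force: 0.0
```

```bash
python3 -c "
from h import *
o=get_obs();print(tocase(o['tcp_pos']),o['contact_force'])"
```

```text
[ 0.10997151 -0.00257768  0.11731488] [0.92418325 0.4107715  0.64917907]
```

play_rows(commands=[[[1,0,-0.05,0,0],[1,0,-0.1,0,0],[1,0,-0.15,0,0],[1,0,-0.2,0,0],[1,0,-0.24,0,0],[1,0,-0.28,0,0],[1,0,-0.32,0,0],[1,0,-0.36,0,0],[1,0,-0.41,0.013,0],[1,0,-0.455,0.027,0]]])

```text
clock: 7.33
tcp_pos: [0.4969, 0.1941, 0.1136]
orientation: [-1.764, -2.599, -0.0]
contact_force: [1.8, 0.8, 0.2]
grip_width: -0.0001
gripper_force: 0.7
```

```bash
python3 -c "
from h import *
o=get_obs();print(tocase(o['tcp_pos']),o['contact_force'])
d=viewer.grab_frame('wrist');save(d,'w4',1)"
```

```text
[ 0.0210981  -0.00164725  0.11364062] [1.76504215 0.81842775 0.18090897]
```

View pics/w4.png

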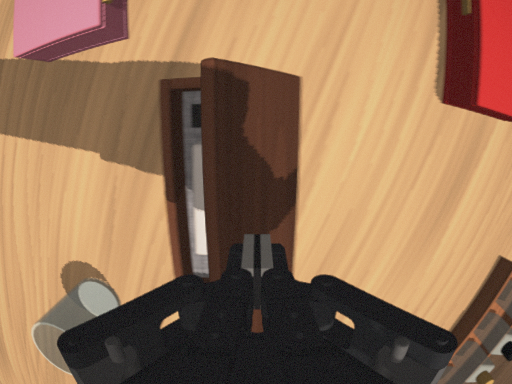

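play_rows(commands=[[[1,0,-0.045,0.03,0],[1,0,-0.085,0.073,0],[1,0,-0.115,0.12,0],[1,0,-0.145,0.17,0],[1,0,-0.16,0.22,0],[1,0,-0.175,0.26,0],[1,0,-0.175,0.28,0],[1,0,-0.175,0.29,0],[1,0,-0.175,0.3,0]]])

```text
clock: 8.13
tcp_pos: [0.4643, 0.1809, 0.0554]
orientation: [-1.764, -2.596, 0.004]
contact_force: [-17.2, -6.1, 59.4]
grip_width: 0.0002
gripper_force: 29.9
```

```bash
python3 -c "
from h import *
o=get_obs();print(tocase(o['tcp_pos']),o['contact_force'])"
```

```text
[-0.01408736 -0.00182946  0.05540499] [-17.21515196  -6.10403417  59.3593651 ]
```

play_rows(commands=[[[1,0,0,-0.02,0],[1,0,0,-0.1,0],[1,0,0,-0.3,0],[1,0,0,-0.5,0],[1,0,0,-0.7,0],[1,0,0,-0.85,0],[1,0,0,-0.85,0],[1,0,0,-0.85,0]]])

```text
clock: 8.8
tcp_pos: [0.4666, 0.1821, 0.2257]
orientation: [1.764, 2.598, 0.007]
contact_force: [-1.2, -0.0, -1.4]
grip_width: -0.0005
gripper_force: 0.0
```

```bash
python3 -c "
from h import *
d=viewer.grab_frame('scene');a=d['pixels'][150:290,190:410,::-1]
import sys; sys.argv
from fit import parts
im=cv2.resize(a,None,fx=3.6,fy=3.6).copy()
q=parts([.4767,.1878,.378,0])[1]; u=(proj(d,q)-[190,150])*3.6+1.8
for i in range(8):
  for j in(1,2,4):
    if i<i^j: cv2.line(im,u[i].astype(int).tolist(),u[i^j].astype(int).tolist(),(0,255,0),1)
cv2.imwrite('pics/s5.png',im)
o=get_obs();print(tocase(o['tcp_pos']),o['contact_force'])"
```

```text
[-0.01274915 -0.00157714  0.22406764] [-1.23091645 -0.01810312 -0.41959523]
```

View pics/s5.png

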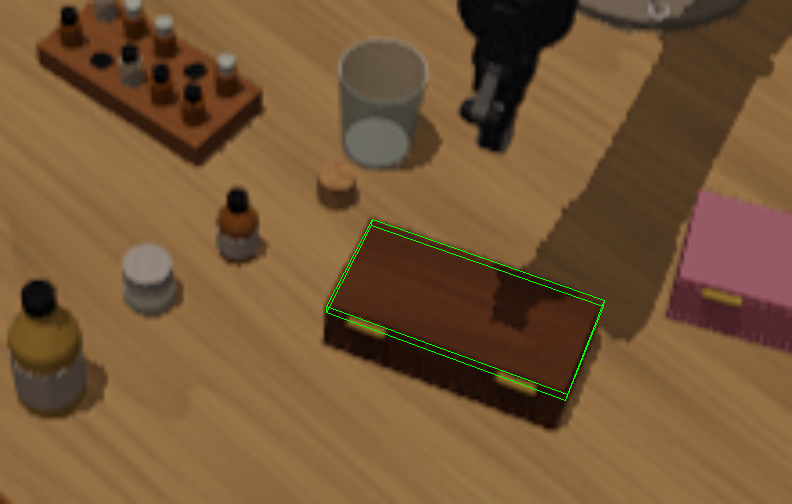

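The lid outline matches the fully shut model (corners at about (372,220) and (568,398)). The bottles and the other things are where they were.

```bash
python3 -c "
from bench import r
print(r.hand_in())"
```

```text
the job is handed in; nothing more can be done
None
```

The flask is tipped over and lies flat in the case with its cap on the pad, the lid is pushed fully shut, nothing around the case was moved, and the job is handed in at about 9 s; the final press on the lid peaked at about 60 N at the fingertips, under the 120 N wrist limit, and I read the 40 N limit as not covering the fingertips.

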